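# Carry the polished stone ball on its tray to the granite block

## Task

Slide the green tape roll up off the white post of the sample tray and leave it lying flat on the bench, away from the tray. Then take the tray by its post and carry it, without letting the loose red stone ball roll out of its pocket, to the grey granite block, and finish while still holding it there: level and still, about 5 cm above the block, with the ball straight over the dark seat mark in the middle of the block's top. Leave the flask, the tin, the blue rubbing block and the chisel where they are.

Things in the scene. Friction and masses are not known exactly. Their poses are not given: they have to be found in the camera images.
- tray: Loose plywood tray, 0.30 kg, on the bench at any yaw. Origin: centre of underside, z up. Deck 220 (x) x 90 (y) x 8 mm; edge lips up to 12 mm above the underside. Fixed white post in the middle; a black ring, the ball's pocket, at the +x end; at the -x end a fixed dark stone tile 40 x 60 mm centred at x = -80 mm, top 16 mm above the underside, roughly balancing the ball about the post.
- tray_post_top (a point): Centre of the top of the tray's fixed white square post, the place to grip it: 20 x 20 mm, sides along the tray's x and y, standing in the tray's middle from the deck to this point, 72 mm above the underside. Axes as the tray's.
- tray_pocket (a point): Centre of the ball when seated in its pocket: 72 mm from the post along the tray's +x, 26 mm above the tray's underside. The pocket is a ring 22 mm inside, 32 mm outside, 3 mm high on the deck; the ball has about 1 mm of play and rolls out if the tray tips by about 30 degrees or is jerked.
- ball_center (a point): Centre of the loose polished red stone ball, 36 mm in diameter, about 0.07 kg, sitting in the tray's pocket.
- roll: Loose roll of green masking tape, about 0.07 kg: rigid ring, 62 mm outside diameter, 34 mm hole, 36 mm high. Origin: centre of underside, z along its axis. Starts on the tray's deck (8 mm above the tray's underside) around the post, about 3 mm of play at the post's corners; the post stands 28 mm out of its top. Slides off straight up. The ball is 23 mm from it.
- block: Grey granite block, fixed on the bench, 150 x 150 x 90 mm high, pale margin along the edges of its top. Origin: centre of its underside, x and y along its sides.
- block_seat (a point): Centre of the block's top, 90 mm above the bench: a flat dark disc of 40 mm diameter, the seat mark over which the ball is to be held.
- flask: Bystander: dark steel drinking flask, upright, 66 mm in diameter and 210 mm high. Origin: centre of its underside.
- tin: Bystander: open yellow tin, upright, 84 mm in diameter and 95 mm high. Origin: centre of its underside.
- pad: Bystander: blue hand rubbing block on the bench, 90 x 55 mm, 36 mm high with a dark sole. Origin: centre of its underside.
- chisel: Bystander: steel stone chisel lying on the bench, 180 mm long along its x axis, 22 mm wide, 18 mm high. Origin: at bench level, near its middle.

How it is judged:
On the way, in this order (a step that is already met when the one before it is completed fails the run):
1. the roll is off the post, lying flat on the bench away from the tray, let go (height (world z) of roll below 0.006 m and angle between roll's own z axis and vertical below 0.2 rad and horizontal distance between roll and tray_post_top above 0.08 m and contact force between the fingers and roll below 0.3 N), for 0.2 s.
2. the tray is lifted clear of the bench, with the ball in its pocket (height (world z) of tray above 0.05 m and distance between ball_center and tray_pocket below 0.01 m), for 0.2 s.
At the end, for the whole second after the job is handed in: Fingers hold the tray still, level within 0.12 rad, underside 25-85 mm above the block's top, touching neither block nor roll; ball in its pocket (within 10 mm) and within 25 mm of the seat mark seen from above; roll lying flat (within 0.2 rad) and still on the bench (z of tray in the frame of block_seat between 0.025 and 0.085 m and horizontal distance between ball_center and block_seat below 0.025 m and distance between ball_center and tray_pocket below 0.01 m and angle between tray's own z axis and vertical below 0.12 rad and linear speed of tray below 0.03 m/s and angular speed of tray below 0.3 rad/s and contact force between the fingers and tray above 1 N and contact force between tray and block below 0.1 N and contact force between tray and roll below 0.1 N and height (world z) of roll below 0.006 m and angle between roll's own z axis and vertical below 0.2 rad and linear speed of roll below 0.02 m/s); the arm keeps its last pose, push and grip.
It fails at once if the ball leaves its pocket (distance between ball_center and tray_pocket above 0.014 m).
It fails at once if a bystander (flask, tin, rubbing block or chisel) is pushed more than 30 mm or knocked over (distance of any of flask, tin, pad, chisel from where it was at the start of the episode above 0.03 m or angle between any of flask, tin's own z axis and vertical above 0.3 rad).
It also fails if it takes over 64 s, if anything falls off the work surface, if the arm or the gripper's body presses on something with over 40 N, if the wrist force passes 120 N, or if a joint passes its speed limit or range.

## Robot

A 6-joint arm with a two-finger parallel gripper is mounted at the origin on the work surface. World frame = base frame: x ahead of the robot, y to its left, z up, the work surface at z = 0. Lengths are in m, angles in rad, forces in N, time in s.
With the tool pointing down it reaches from about 0.3 to 0.95 m from the base axis. Payload 3.1 kg.
Tool frame: the origin (TCP) lies on the centre line of the jaws, within the pads' length; the fingertips stand 11 mm ahead of it and the grasp point (between the pads) lies 8 mm behind it; z points along the fingers, y is the line along which they close (so a half turn about z gives the same grasp; the last joint's range is limited). The gripper opens to 85 mm and grips with 20 to 120 N. Pads are 22 mm wide; open, the fingers measure 114 mm over their backs; the gripper's body (76 mm by 85 mm) begins 54 mm behind the grasp point. The pads swing forward as they close: fully open they stand 13 mm farther back than shut.
Start: joints at [-1.26, 0.308, 1.634, -0, 1.2, -0.07], TCP at [0.232, -0.58, 0.242] pointing down, gripper open.
Joint ranges: [-3.06, 3.06], [-0.79, 1.96], [0.05, 2.63], [-1.19, 4.34], [0.05, 2.64], [-2.94, 2.94]. Speed limits (rad/s): [2.79, 2.79, 3.14, 3.14, 3.14, 3.14].

## Interface

Orientations are given as [roll, pitch, yaw] about the fixed x, y, z axes, in that order (R = Rz(yaw) Ry(pitch) Rx(roll)).
In Python, from station import bot gives the robot as it stands. The module is installed in compiled form; this text tells all that it offers. Calls block until the motion is done:
- bot.move_ptp(position, orientation): joint-space move of the TCP to a pose.
- bot.movel(position, rotation=None, v=0.15): straight line of the TCP; rotation=None keeps the orientation; v is the mean speed in m/s.
- bot.move_j(angles): joint-space move.
- bot.set_gripper(opening): finger opening in m; the grip force is fixed at half the most; returns when the fingers have stopped.
- bot.pause(seconds).
- bot.solve_ik(position, orientation): joint angles nearest the present ones, or None.
- bot.read_camera(name): name is "scene" or "top" or "wrist"; returns the picture (480x640x3 uint8, red, green, blue); there is no depth.
- bot.camera_params(name): a dict with "mtx" (3x3 intrinsics, pixels), "R" (3x3) and "t" (3): a world point X has camera coordinates R X + t. Camera axes: x right, y down, z forward; pixel columns grow to the right and rows downward; lengths in m; the calibration is good to about 2 mm. A picture is of the moment at which its call begins: read the wrist's pose just before it. camera_params takes no time and is no camera call; for the wrist camera it gives the pose at the moment of the call.
A pose or a line that the arm cannot do raises bot.PlanningError and nothing moves.
- bot.sign_off(): hands the job in; it is judged then, once.
Readings, each from a call of its own:
- bot.current_time(): time.
- bot.current_joint_pos(): joint angles.
- bot.current_qd(): joint speeds.
- bot.current_tau(): joint torques, N m.
- bot.current_ee_pos(): TCP position.
- bot.current_tool_rot(): TCP orientation.
- bot.current_wrist_force(): force on the tool from outside, world axes, zero at the start.
- bot.current_torque(): the same for the moment, N m.
- bot.current_grip_width(): finger opening in m.
- bot.current_finger_force(): force on a finger pad.
Only numpy, scipy, OpenCV 4.12 (cv2) and the standard library are available. Lean on these libraries where they do the work, as an engineer would, in place of code of your own. Each camera call takes 0.05 s, during which the arm holds its last target. There are 200 camera calls.

## Working session

There is one attempt and no reset: what is moved stays moved. The work goes in short steps, each a Python script; the robot and the scene stay as the last script left them, time stands still between calls to the robot, and variables do not carry over. Pictures are saved under pics/ and viewed, at most 10 in all, crops included, and the job is handed in when it is done.

```bash
mkdir -p pics
python3 - <<'E'
from station import bot
import cv2
for n in("top","scene"):
    cv2.imwrite(f"pics/{n}0.png",bot.read_camera(n)[:,:,::-1]); p=bot.camera_params(n); print(n,p["mtx"].tolist(),p["R"].round(4).tolist(),p["t"].round(4).tolist())
print(bot.current_tool_rot(),bot.current_time(),bot.current_grip_width())
E
```

```text
top [[518.1602554856873, 0.0, 322.1802403710896], [0.0, 518.1602554856873, 238.83642784571595], [0.0, 0.0, 1.0]] [[-0.0038, -1.0, 0.003], [-0.982, 0.0031, -0.1888], [0.1888, -0.0037, -0.982]] [-0.0179, 0.5876, 1.1565]
scene [[531.2964723504878, 0.0, 321.82087949983327], [0.0, 531.2964723504878, 238.58011933648814], [0.0, 0.0, 1.0]] [[-0.7894, 0.6137, 0.0141], [0.3705, 0.4947, -0.7861], [-0.4894, -0.6153, -0.618]] [0.4545, -0.1462, 1.3596]
[-3.13943561e+00 -1.58011762e-04  3.80797242e-01] 0.1 0.08535436462376851
```

View pics/top0.png

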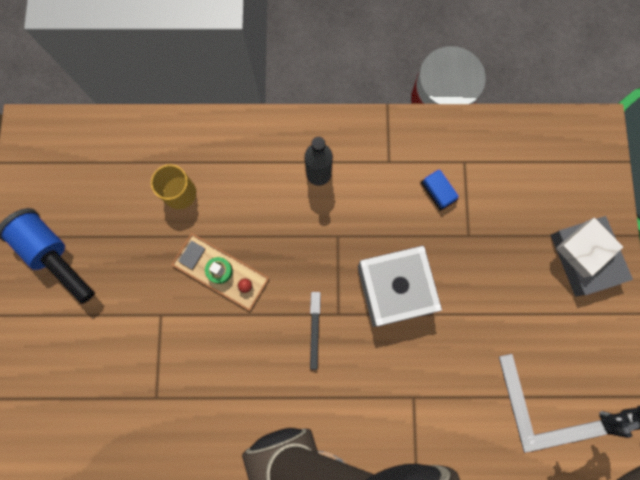

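View pics/scene0.png

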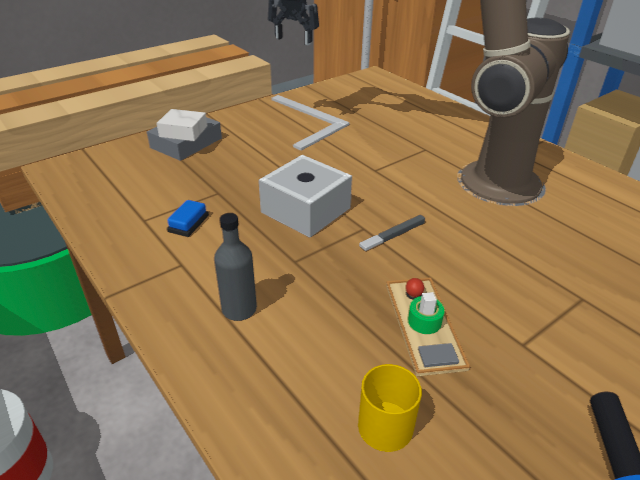

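The top view shows the post top at about (217,268), the ball at (245,285), the seat at (400,285), the tin at (170,185), the flask at (319,165) and the chisel at (315,330). In the scene view the post top is at (429,297), the ball at (415,288) and the seat at (305,177). Next I'll triangulate these points.

```bash
cat > h.py <<'E'
from station import bot
import cv2, numpy as np
def P(n,p=None):
    p=p or bot.camera_params(n); return p["mtx"]@np.c_[p["R"],p["t"]]
def tri(Pa,a,Pb,b):
    X=cv2.triangulatePoints(Pa,Pb,np.float64(a).reshape(2,1),np.float64(b).reshape(2,1))[:,0]; return X[:3]/X[3]
def proj(Pm,X):
    u=Pm@np.r_[X,1]; return u[:2]/u[2]
def onplane(Pm,u,z):
    H=np.c_[Pm[:,:2],Pm[:,2]*z+Pm[:,3]]; q=np.linalg.solve(H,[*u,1]); return q[:2]/q[2]
def blob(mask,near,r):
    m=np.zeros(mask.shape,np.uint8); cv2.circle(m,tuple(map(int,near)),r,1,-1)
    n,l,s,c=cv2.connectedComponentsWithStats((mask&(m>0)).astype(np.uint8))
    if n<2: return None,0
    i=1+np.argmax(s[1:,4]); return c[i],s[i,4]
def masks(im):
    h=cv2.cvtColor(im,cv2.COLOR_RGB2HSV).astype(int); H,S,V=h[...,0],h[...,1],h[...,2]
    return dict(red=((H<6)|(H>172))&(S>150)&(V>50),green=(H>45)&(H<90)&(S>90),white=(S<50)&(V>150),dark=(V<80)&(S<90))
E
python3 - <<'E'
from h import *
pix={"ball":("red",(245,285),(415,288),14),"post":("white",(217,268),(429,300),12),"seat":("dark",(400,285),(305,177),14),"roll":("green",(217,268),(427,315),26)}
I={n:masks(bot.read_camera(n)) for n in("top","scene")}; Q={n:P(n) for n in I}
for k,(c,a,b,r) in pix.items():
    (ua,na),(ub,nb)=blob(I["top"][c],a,r),blob(I["scene"][c],b,r)
    X=tri(Q["top"],ua,Q["scene"],ub); print(k,ua.round(1),na,ub.round(1),nb,X.round(4),np.hypot(*X[:2]).round(3), (proj(Q["top"],X)-ua).round(1))
for k,u,z in[("tin",(170,180),.095),("flask",(318,145),.21),("chis0",(316,293),.01),("chis1",(314,369),.01),("tile",(191,255),.016),("tL",(195,238),.01),("tL2",(175,266),.01),("tR",(268,280),.01),("tR2",(250,309),.01)]: print(k,onplane(Q["top"],u,z).round(3))
E
```

```text
ball [244.5 285.2] 123 [414.6 287.1] 257 [0.482  0.1639 0.0276] 0.509 [-0.2  0.2]
post [214.8 267.5] 98 [427.8 301.8] 264 [0.5199 0.2277 0.0622] 0.568 [-0.1  0. ]
seat [400.1 284.9] 181 [305.3 177. ] 116 [ 0.4748 -0.193   0.0918] 0.513 [-0.2  0.2]
roll [218.7 270.8] 342 [425.  318.1] 800 [0.5177 0.227  0.019 ] 0.565 [-0.1  0. ]
tin [0.72  0.331]
flask [ 0.76  -0.011]
chis0 [ 0.465 -0.005]
chis1 [0.289 0.   ]
tile [0.557 0.295]
tL [0.599 0.289]
tL2 [0.531 0.334]
tR [0.496 0.11 ]
tR2 [0.428 0.151]
```

The heights agree with the text: ball 28 mm, seat 92 mm, and ball to post 74 mm. I'll refine the measurement with the wrist camera from two places.

Run:
```python
from h import *
pi=np.pi
for y in(1.04,-2.1): print(y,bot.solve_ik([.518,.227,.03],[pi,0,y]))
y=1.04
D={}
for i,p in enumerate([[.50,.20,.30],[.43,.24,.30]]):
    bot.move_ptp(p,[pi,0,y]); bot.pause(.3)
    pr=bot.camera_params("wrist"); im=bot.read_camera("wrist"); D[f"P{i}"]=P("wrist",pr); D[f"im{i}"]=im
    print([ (k,proj(D[f"P{i}"],X).round(0)) for k,X in dict(ball=[.482,.164,.026],post=[.518,.226,.072],tile=[.557,.295,.016]).items()])
np.savez("w.npz",**D)
cv2.imwrite("pics/w.png",cv2.resize(np.vstack([D["im0"],D["im1"]]),(450,600+75))[:600,:,::-1]) if 0 else cv2.imwrite("pics/w.png",cv2.resize(np.hstack([D["im0"],D["im1"]]),(800,300))[:,:,::-1])
print(bot.current_time(),bot.current_joint_pos())
```

```text
1.04 [ 3.36026341e-01  4.85265343e-01  1.88903050e+00 -4.44089210e-16
  7.67296811e-01  8.66822668e-01]
-2.1 [ 0.33602634  0.48526534  1.8890305   0.          0.76729681 -2.27636264]
[('ball', array([323., 238.])), ('post', array([323., 183.])), ('tile', array([322., 108.]))]
[('ball', array([388., 237.])), ('post', array([399., 182.])), ('tile', array([392., 108.]))]
4.225 [ 4.19401796e-01 -2.95128200e-03  1.87280730e+00 -1.15701903e-04
  1.27188424e+00  9.51362695e-01]
```

View pics/w.png

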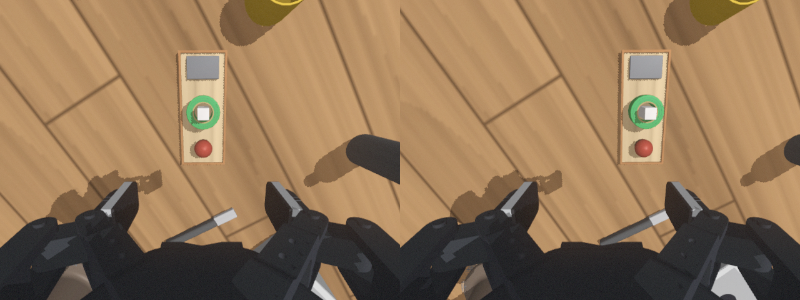

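In both wrist views the tray stands nearly upright in the frame. Full-scale pixels: post top at about (325,182) and (400,181), ball at (325,237) and (390,237). Next I'll take blob centroids and triangulate.

Run:
```python
from h import *
D=np.load("w.npz"); M=[masks(D["im0"]),masks(D["im1"])]
for k,c,a,b,r in[("ball","red",(325,237),(390,237),20),("post","white",(325,182),(400,181),14),("roll","green",(325,182),(397,181),34)]:
    u=[blob(M[i][c],q,r) for i,q in enumerate((a,b))]
    X=tri(D["P0"],u[0][0],D["P1"],u[1][0]); print(k,u[0],u[1],X.round(4))
    print([onplane(D[f"P{i}"],u[i][0],{"ball":.026,"post":.072,"roll":.044}[k]).round(4) for i in(0,1)])
# tray outline: wooden tray is paler than bench
for i,q in enumerate((325,397)):
    g=cv2.cvtColor(D[f"im{i}"],cv2.COLOR_RGB2HSV).astype(int)
    t=((g[...,1]<75)&(g[...,1]>-1)&(g[...,2]>90)).astype(np.uint8)
    c,n=blob(cv2.morphologyEx(t,cv2.MORPH_CLOSE,np.ones((5,5)))>0,(q,175),58)
    h=D[f"im{i}"][100:116,q-27:q+27]; m=(g[...,1]<60)&(g[...,2]<190)
    c,n=blob(m,(q-4,108),32); print("tile",c,n,onplane(D[f"P{i}"],c,.016).round(4))
```

```text
ball (array([325.46363636, 237.81363636]), np.int32(440)) (array([390.48122066, 237.12910798]), np.int32(426)) [0.4845 0.163  0.028 ]
[array([0.4842, 0.1624]), array([0.4846, 0.1624])]
post (array([324.80742459, 181.12761021]), np.int32(431)) (array([400.28      , 180.54823529]), np.int32(425)) [0.5202 0.2262 0.0684]
[array([0.5203, 0.2265]), array([0.5196, 0.2268])]
roll (array([324.24667189, 179.10884886]), np.int32(1277)) (array([392.00772472, 177.47752809]), np.int32(1424)) [0.5194 0.2257 0.0266]
[array([0.5198, 0.2265]), array([0.5173, 0.2292])]
tile [323.95020534 107.52053388] 1948 [0.5594 0.2947]
tile [393.07466529 106.92430484] 1942 [0.5589 0.2949]
```

Run:
```python
from h import *
R=[np.pi,0,1.0564]; x,y=.520,.226
bot.move_ptp([x,y,.15],R); bot.movel([x,y,.029],v=.1)
print(bot.current_wrist_force(),bot.current_ee_pos()); bot.set_gripper(.05); bot.pause(.2)
print(bot.current_grip_width(),bot.current_finger_force(),bot.current_wrist_force())
bot.movel([x,y,.049],v=.04)
print(bot.current_wrist_force(),bot.current_grip_width())
cv2.imwrite("pics/s1.png",bot.read_camera("scene")[200:440,260:580,::-1])
print(bot.current_time())
```

```text
[-0.41859646 -0.32199175  0.30967256] [0.52076494 0.22627166 0.02977253]
0.05878120366438692 65.16904346644878 [ 1.16365227 -0.89329374  6.34949504]
[-0.11882884 -0.41157374 -1.23022191] 0.0591668945411771
7.575
```

View pics/s1.png

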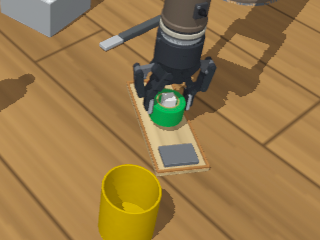

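The roll is held and has risen around the post (crop about (167,108)). The wrist load is about the roll's weight, so the tray isn't dragging. I'll carry on.

Run:
```python
from h import *
x,y=.520,.226
bot.movel([x,y,.14],v=.07); print(bot.current_wrist_force())
bot.movel([.39,.30,.14],v=.15); bot.movel([.39,.30,.04],v=.1)
f0=bot.current_wrist_force()[2]
z=.04
while z>.016:
    z-=.002; bot.movel([.39,.30,z],v=.03)
    if bot.current_wrist_force()[2]-f0>1.5: break
print(z,f0,bot.current_wrist_force())
cv2.imwrite("pics/s2.png",bot.read_camera("scene")[180:480,260:640,::-1])
print(bot.current_time())
```

```text
[-0.30475132  0.05838187 -0.83323454]
0.021999999999999985 -0.24828858527911363 [-0.11060577 -0.89840024  1.5827502 ]
13.625
```

View pics/s2.png

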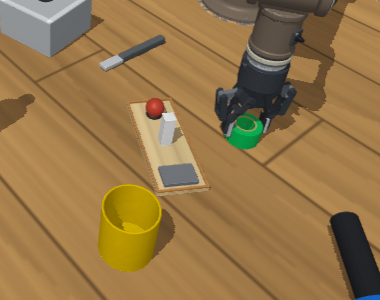

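The tray is left behind with its post bare at (168,130) and the ball in its pocket at (154,107). The roll, at (243,130), touches the bench. I'll release it and measure the tray again from two wrist positions.

Run:
```python
from h import *
R=[np.pi,0,1.0564]
bot.set_gripper(.085); bot.pause(.3); bot.movel([.39,.30,.12],v=.12)
C={"ball":("red",.026,22,[.4844,.1624,.026]),"post":("white",.072,18,[.52,.226,.072]),"tile":("grey",.016,34,[.559,.295,.016]),"roll":("green",.036,40,[.39,.30,.02])}
D=[]
for p in([.50,.19,.30],[.43,.23,.30]):
    bot.move_ptp(p,R); bot.pause(.3); pr=P("wrist"); im=bot.read_camera("wrist"); m=masks(im)
    g=cv2.cvtColor(im,cv2.COLOR_RGB2HSV); m["grey"]=(g[...,1]<60)&(g[...,2]<190)
    o={}
    for k,(c,z,r,X) in C.items():
        u,n=blob(m[c],proj(pr,np.array(X)),r)
        if n: o[k]=u; print(k,u.round(1),n,onplane(pr,u,z).round(4))
    D.append((pr,o)); last=im
for k in C:
    if k in D[0][1] and k in D[1][1]: print(k,tri(D[0][0],D[0][1][k],D[1][0],D[1][1][k]).round(4))
cv2.imwrite("pics/w2.png",last[:,:,::-1])
print(bot.current_time())
for q in[-1.6,-1.2,-.8,-.4,0,.4,.8,1.0564,1.4]:
    d=np.array([np.cos(q),np.sin(q)]); s=np.array([.4748,-.193])+.072*d
    print(q,s.round(3),bot.solve_ik([*s,.19],[np.pi,0,q]))
```

```text
ball [322.  231.2] 450 [0.4837 0.1625]
post [322.5 172.7] 431 [0.5205 0.2264]
tile [323.1  99. ] 1996 [0.5595 0.2947]
roll [198.9 169.4] 1685 [0.398  0.2967]
ball [386.4 231.4] 409 [0.4847 0.1623]
post [396.4 173.6] 428 [0.5194 0.2268]
tile [390.7  99.9] 1979 [0.559 0.295]
roll [263.3 170.5] 1417 [0.3938 0.2989]
ball [0.4844 0.1637 0.031 ]
post [0.5202 0.226  0.0669]
tile [0.5597 0.295  0.013 ]
roll [0.3893 0.2998 0.0107]
17.3333
-1.6 [ 0.473 -0.265] [-5.91264831e-01  2.06967579e-01  1.87552776e+00 -4.44089210e-16
  1.05909731e+00  2.57953150e+00]
-1.2 [ 0.501 -0.26 ] [-5.56109552e-01  2.48769153e-01  1.82344807e+00 -4.44089210e-16
  1.06937543e+00  2.21468678e+00]
-0.8 [ 0.525 -0.245] [-5.11284177e-01  2.75960098e-01  1.78862485e+00 -4.44089210e-16
  1.07700771e+00  1.85951215e+00]
-0.4 [ 0.541 -0.221] [-4.62288642e-01  2.85768057e-01  1.77588446e+00 -4.44089210e-16
  1.07994013e+00  1.50850768e+00]
0 [ 0.547 -0.193] [-4.14400215e-01  2.77226240e-01  1.78698545e+00 -4.44089210e-16
  1.07738096e+00  1.15639611e+00]
0.4 [ 0.541 -0.165] [-3.72876199e-01  2.51175794e-01  1.82039566e+00 -4.44089210e-16
  1.07002120e+00  7.97920128e-01]
0.8 [ 0.525 -0.141] [-3.43118853e-01  2.10262829e-01  1.87148733e+00 -4.44089210e-16
  1.05984250e+00  4.27677474e-01]
1.0564 [ 0.51 -0.13] [-3.32764813e-01  1.78225986e-01  1.91028951e+00 -4.44089210e-16
  1.05307715e+00  1.81631514e-01]
1.4 [ 0.487 -0.122] [-3.32280954e-01  1.31453879e-01  1.96499143e+00 -4.44089210e-16
  1.04514734e+00 -1.61484627e-01]
```

View pics/w2.png

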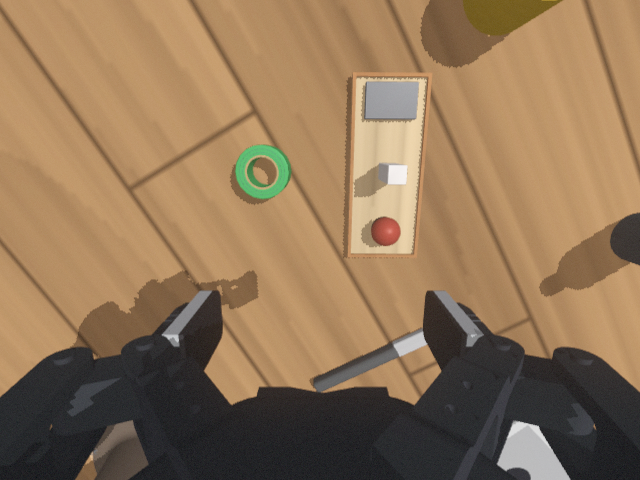

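The roll lies flat at (262,172), let go and clear of the tray. The ball is seated and the post stands at (0.520, 0.226). I'll grip the post and lift gently.

Run:
```python
from h import *
R=[np.pi,0,1.0564]; x,y=.520,.2262
bot.move_ptp([x,y,.15],R); bot.movel([x,y,.043],v=.08); bot.pause(.2); f0=bot.current_wrist_force()
bot.set_gripper(.012); bot.pause(.3)
print(f0,bot.current_grip_width(),bot.current_finger_force(),bot.current_wrist_force())
bot.movel([x,y,.053],v=.02); bot.pause(.3); print(bot.current_wrist_force(),bot.current_torque())
bot.movel([x,y,.20],v=.05); bot.pause(.3)
print(bot.current_wrist_force(),bot.current_torque(),bot.current_grip_width(),bot.current_ee_pos(),bot.current_time())
cv2.imwrite("pics/s3.png",bot.read_camera("scene")[120:420,230:610,::-1])
```

```text
[ 0.10438808 -0.29081733 -0.61880881] 0.0190757894335876 59.50510561466217 [-0.58407371  0.65614828  1.73933169]
[-0.12956995 -1.22835731 -4.10962516] [ 0.02990458 -0.01626604 -0.06517221]
[ 0.52510112  0.36353392 -3.95705953] [ 0.081363   -0.06230785  0.00687583] 0.01894454529892534 [0.5199947  0.22618441 0.19995661] 25.0
```

View pics/s3.png

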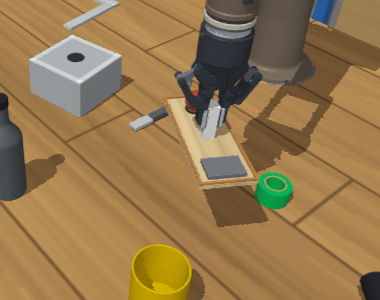

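The tray is lifted level, with the ball still beside the post at about (192,100). Now the carry to the block.

Run:
```python
from h import *
X=[.4748+.0355+.0005,-.193+.0627]
bot.movel([*X,.20],v=.07); bot.pause(.3); bot.movel([*X,.187],v=.03); bot.pause(.5)
print(bot.current_ee_pos(),bot.current_tool_rot(),bot.current_grip_width(),bot.current_finger_force(),bot.current_torque(),bot.current_time())
I={n:bot.read_camera(n) for n in("top","scene","wrist")}; Q={n:P(n) for n in I}
B=np.array([.4748,-.193,.166]); u={}
for n in I:
    u[n],k=blob(masks(I[n])["red"],proj(Q[n],B),30); print(n,u[n],k,proj(Q[n],B).round(1), None if u[n] is None else onplane(Q[n],u[n],.168).round(4))
s=I["scene"][80:300,200:460]; w=I["wrist"]
cv2.imwrite("pics/f.png",np.hstack([cv2.resize(s,(390,330)),cv2.resize(w,(400,330))])[:,:,::-1])
```

```text
[ 0.51083517 -0.13030358  0.18706164] [ 3.14146201e+00 -2.09382340e-05  1.05640449e+00] 0.019589703621193506 58.6983060836792 [-0.00330367 -0.01937236 -0.03127198] 31.675
top [406.04705882 281.86470588] 170 [405.3 281.6] [ 0.474  -0.1942]
scene [306.76923077 138.15384615] 13 [304.9 147.4] [ 0.4486 -0.2215]
wrist [322.76470588 388.70588235] 51 [318.6 414.2] [ 0.4855 -0.1786]
```

View pics/f.png

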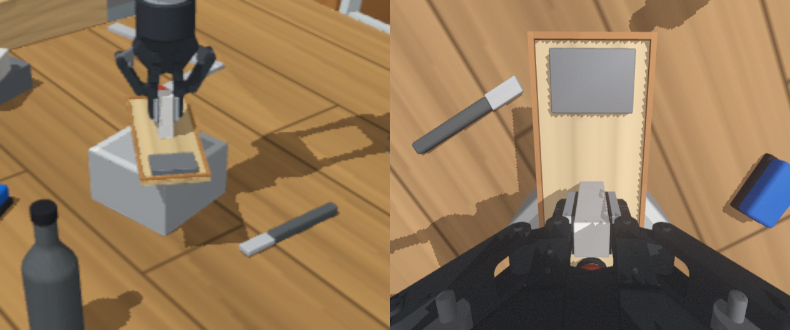

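The top view puts the ball at (0.474, -0.194), about 2 mm from the seat. The tray hangs over the block, with the tile at about scene pixel (315,189) and wrist pixel (323,119). One level check, and then I'll hand it in.

Run:
```python
from h import *
d=np.array([np.cos(1.0564),np.sin(1.0564)]); T=np.r_[np.array([.5108,-.1303])+.08*d,.160]
X=tri(P("scene"),(315.3,188.7),P("wrist"),(323,119)); print(T,X,[proj(P(n),T).round(1) for n in("scene","wrist")])
if abs(X[2]-.16)<.009:
    print(bot.sign_off())
```

```text
[ 0.55016075 -0.06065281  0.16      ] [ 0.54880848 -0.06074754  0.15756733] [array([314.2, 187.9]), array([319.2, 115.9])]
the job is handed in; nothing more can be done
None
```

The job is handed in (no verdict came back): the green roll lies flat on the bench clear of the tray, and the arm holds the tray level about 5 cm above the granite block, with the ball in its pocket about 2 mm from the seat mark as measured from the top camera.

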